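Dock the filter cassette and snap the seesaw catch over

ROBOT

A 6-joint arm with a two-finger parallel gripper is mounted at the origin on the work surface. World frame = base frame: x ahead of the robot, y to its left, z up, the work surface at z = 0. Lengths are in m, angles in rad, forces in N, time in s.
With the tool pointing down it reaches from about 0.25 to 0.725 m from the base axis. Payload 4 kg.
Tool frame: the origin (TCP) lies on the centre line of the jaws, within the pads' length; the fingertips stand 14 mm ahead of it and the grasp point (between the pads) lies 5 mm behind it; z points along the fingers, x is the direction in which the jaws open and shut, and the axes are right-handed (so a half turn about z gives the same grasp; the last joint's range is limited). The gripper opens to 85 mm and grips with 20 to 120 N. Pads are 22 mm wide; open, the fingers measure 114 mm over their backs; the gripper's body (76 mm by 85 mm) begins 54 mm behind the grasp point. The pads swing forward as they close: fully open they stand 13 mm farther back than shut.
Start: joints at [-1.289, 0.241, 0.005, 1.335, 0, 1.571], TCP at [0.139, -0.48, 0.245] pointing down, gripper open.
Joint ranges: [-2.72, 2.72], [-1.05, 1.87], [-1.09, 1.28], [-1.99, 2.15], [-1.42, 1.44], [-3.14, 3.14]. Speed limits (rad/s): [2.79, 2.79, 3.14, 3.14, 3.14, 3.14].

INTERFACE

Orientations are given as a unit quaternion [x, y, z, w].
In Python, from workcell import get_obs, optics, ticket gives the robot as it stands.
- The arm moves only by the shell command python3 -m inch 'ROWS'. ROWS is JSON, a list that holds one entry, the list of rows, each a list of 5 numbers: the finger opening in cm, from 0 to 8.54, then the shift along the tool's x, y, z in cm, then the turn about the tool's z in degrees. In form: [[[fingers, dx, dy, dz, roll], ...]]. A call has exactly 5 rows; each row is the pose to reach, as a shift and turn from the pose measured when the call began, along the tool's axes at that moment; what a row does not reach only later rows make up. A row lasts 1/8 s, in which the tool goes at most 62.5 mm and 10.7 degrees, less where a joint would pass 70% of its speed; a pose out of reach is approached as far as the arm can. A call with a gripper value outside its range is refused whole. The fingers move at their own pace and stop on an object; the grip force is fixed at half the most. Time passes only in rows, so rows that repeat a pose let the fingers close, or fill a call up. It gives the time, the measured TCP pose, the force and the opening at its end, in the units of the state.
- get_obs(): the state, without advancing time (a new reading comes with each control period).
- optics.camera(name): name is "side" or "top"; returns (picture, depth): 384x512x3 uint8, red, green, blue; 384x512 float32, m along the optical axis (not along the pixel's ray), 0 where there is no reading.
- optics.camera_info(name): a dict with "vfov" (degrees; the focal length in pixels is half the picture's height over the tangent of half this angle, whatever the lens; pixels are square), "cx", "cy" (the principal point, pixels), "R" (3x3) and "t" (3): a world point X has camera coordinates R X + t. Camera axes: x right, y down, z forward; pixel columns grow to the right and rows downward; lengths in m; the calibration is good to about 2 mm. A picture is of the moment at which its call begins. camera_info takes no time and is no camera call.
- ticket.job_done(): hands the job in, once; it reports no verdict.
The state is a dict: "clock": time; "joint_pos": joint angles; "joint_vel": joint speeds; "tau": joint torques, N m; "eef_pos": TCP position; "tool_rot": TCP orientation; "ft_force": force on the tool from outside, world axes, zero at the start; "ft_torque": the same for the moment, N m; "grip_width": finger opening in m.
Only numpy, scipy, OpenCV 4.12 (cv2) and the standard library are available. Lean on these libraries where they do the work, as an engineer would, in place of code of your own. Each camera call takes 0.05 s, during which the arm holds its last target.

TASK

Push the aluminium filter cassette gently along its dock until it is fully home against the end stop. Then press down the thumb bar on the raised end of the dock's seesaw catch until the catch snaps over its centre and drops its tooth into the cassette's slot, stopping as soon as it gives. Never press harder than 12 N on the dock or its catch, nor harder than 25 N on the cassette. Leave the other things on the bench where they are.

Things in the scene. Friction and masses are not known exactly. Their poses are not given: they have to be found in the camera images.
- dock: Fixed dark steel dock. Origin on the bench top, at mid-width of its channel; x runs along the channel to the end stop, z up. Base plate 10 mm thick (top = channel floor), x -100 to +80, y -37 to +72 mm. Guide walls x -45 to +70 mm, inner faces y = +-23.5, tops z = 24 mm. End stop face at x = +70, top z = 38 mm. It carries the seesaw catch.
- dock_catch (a point): Point on the channel floor (z = 10 mm) straight below the thumb bar, at dock x = 48, y = 0 mm. The catch is an aluminium bar 20 mm wide, 88 long, across the channel along the dock's y, pivoted on a post at dock y = +45 mm; the -y end, over the channel, is raised and has a tooth below (7 mm in x) and a round thumb bar on top (12 mm thick, 32 long, along x). It does not move with the catch.
- dock_post (a point): Foot of the catch's post, on the bench at dock x = 48, y = 45 mm. The post is screwed up by a set height h of 0 to 14 mm, other each time and in NO reading: find it by touch or sight. Height above the bench of the thumb bar's top: 85 + h mm when open, 64 + h at the centre, 61 + h (at dock y = -3) when over, on a rigid stop. The open tooth clears the cassette by 3 mm + h.
- rocker (a joint): Catch angle (rad): 0 = open, channel side raised (start); grows as the thumb bar goes down; 0.44 = centre (about); 0.5 = fully over, tooth in the slot. A spring drives it away from the centre: at the thumb bar it resists about 6 N at first, ever less down to nothing at the centre; released before, it springs open; beyond, it drops over by itself. The tooth cannot enter unless the cassette is home.
- cassette: Loose aluminium cassette, 0.35 kg, 110 x 44 x 28 mm (x, y, z), round glass window on top, in the mouth of the channel, its x along the dock's x. Origin: centre of its underside. Slot across the top at its x = +33 mm, 12 wide, 22 deep. Starts 25 to 50 mm short; fully home, its origin is at dock x = +15 mm, touching the stop, slot under the tooth. Push it on its flat near end (its x = -55 mm).
- spare: Bystander: a second, equal cassette lying on the bench away from the dock; leave it alone.
- objective: Bystander: steel microscope objective standing on its end, 32 mm in diameter, 46 mm high; beside the dock.
- oil: Bystander: small amber bottle, 28 mm in diameter, 55 mm high; beside the dock.
- dish: Bystander: closed clear round dish, 55 mm in diameter, 13 mm high; beside the dock.
- slidebox: Bystander: grey box, 90 x 80 x 35 mm.
- driver: Bystander: screwdriver lying down, 150 mm long.
- tissues: Bystander: cardboard box, 110 x 60 x 50 mm.
Not all that is in view belongs to the job. Of the things that look like the dock, the smaller one is meant.

How it is judged:
By the outcome, as a careful person would: the job done as asked, in the order asked, and still so for the second after the job is handed in, with the robot touching nothing.
It also fails if it takes over 64 s, if anything falls off the work surface, if the arm or the gripper's body presses on something with over 40 N, if the wrist force passes 120 N, or if a joint passes its speed limit or range.

## Working session

There is one attempt and no reset: what is moved stays moved. The work goes in short steps, Python scripts to look and compute and a shell command to move; the robot and the scene stay as the last step left them, time stands still between calls to the robot, and variables do not carry over. Pictures are saved under pics/ and viewed, and the job is handed in when it is done.

```bash
ls; mkdir -p pics; python3 - <<'E'
from workcell import get_obs, optics, ticket
import cv2,numpy as np
print(get_obs())
for n in("side","top"):
    p,d=optics.camera(n); cv2.imwrite(f"pics/{n}0.png",p[:,:,::-1]); np.savez(f"pics/{n}0.npz",p=p,d=d)
    print(n,optics.camera_info(n))
E
```

```text
pics
{'clock': 0.0, 'joint_pos': array([-1.28900285e+00,  2.41418966e-01,  3.70340239e-03,  1.33522131e+00,
        9.42791656e-06,  1.57077624e+00]), 'joint_vel': array([-2.21279629e-03, -9.24082727e-05,  1.64554598e-03, -6.35137660e-04,
        3.06112186e-05,  2.53775989e-04]), 'tau': array([ 1.07023665e-03, -3.72320831e+01,  2.52404702e+01,  1.70089526e-02,
        1.60022141e-04,  9.40681218e-06]), 'eef_pos': array([ 0.13886925, -0.47968152,  0.24440201]), 'tool_rot': array([ 7.99404983e-01, -6.00791585e-01, -8.52737203e-04, -6.46797042e-04]), 'ft_force': array([-0.28516986,  0.17758315,  0.00730758]), 'ft_torque': array([-0.02893166, -0.00055238,  0.03349395]), 'grip_width': 0.085449974259282}
side {'vfov': 54.59710535724895, 'cx': 251.50405230726176, 'cy': 192.5066525258338, 'R': array([[-0.75781609, -0.65231509, -0.01413455],
       [-0.30658793,  0.37512887, -0.87480408],
       [ 0.57595018, -0.65860713, -0.48427063]]), 't': array([0.40306136, 0.22921007, 0.61353404])}
top {'vfov': 47.79001436222355, 'cx': 260.03074602349886, 'cy': 193.8925532607691, 'R': array([[-0.01192092, -0.99991075,  0.00603207],
       [-0.9982404 ,  0.01155015, -0.05816096],
       [ 0.0580861 , -0.00671478, -0.99828899]]), 't': array([0.00987194, 0.52733549, 1.3687154 ])}
```

View pics/side0.png

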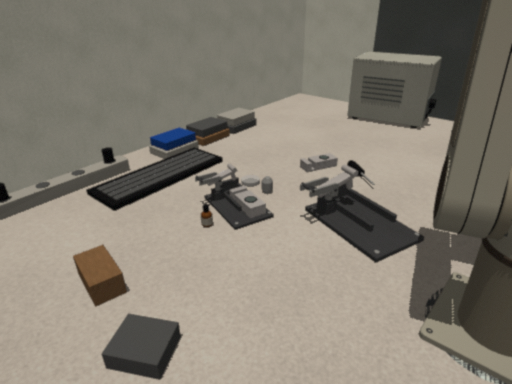

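View pics/top0.png

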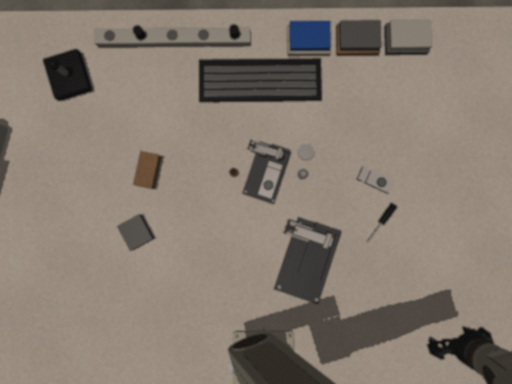

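The top view shows two dock-like things: a small one at about (267,172) holding a cassette, with the oil, dish and objective beside it, and a large empty one at about (308,260). The small one fits the description. I'll confirm it in an enlarged crop.

```bash
cat > h.py <<'E'
import numpy as np,cv2
from workcell import optics
def cloud(n,d):
    c=optics.camera_info(n); f=192/np.tan(np.radians(c['vfov']/2))
    v,u=np.mgrid[0:384,0:512].astype(float)
    X=np.stack([(u-c['cx'])/f*d,(v-c['cy'])/f*d,d],-1)
    return (X-c['t'])@np.array(c['R'])
def proj(n,P):
    c=optics.camera_info(n); f=192/np.tan(np.radians(c['vfov']/2))
    q=np.atleast_2d(P)@np.array(c['R']).T+c['t']
    return np.c_[q[:,0]/q[:,2]*f+c['cx'],q[:,1]/q[:,2]*f+c['cy']]
E
python3 - <<'E'
from h import *
a=np.load('pics/top0.npz');p=a['p'];W=cloud('top',a['d'])
s=np.load('pics/side0.npz');Ws=cloud('side',s['d'])
t=cv2.resize(p[125:215,225:325],None,fx=6,fy=6,interpolation=cv2.INTER_CUBIC)
cv2.imwrite('pics/c1.png',t[:,:,::-1])
t=cv2.resize(s['p'][150:240,185:295],None,fx=7,fy=6.6,interpolation=cv2.INTER_CUBIC)
cv2.imwrite('pics/c2.png',t[:,:,::-1])
for (u,v) in [(267,172),(308,260),(240,110)]: print(W[v,u])
# local bench height
print('bench',W[195,230],W[130,330],W[210,300])
for (u,v) in [(240,212),(220,230),(290,190)]: print('sb',Ws[v,u])
np.set_printoptions(linewidth=250)
print((W[138:206:2,240:296:2,2]*1000).round().astype(int))
E
```

```text
[ 0.59508991 -0.01898534  0.03654722]
[ 0.31601798 -0.14563768  0.01639642]
[0.80286171 0.06561812 0.00215714]
bench [5.25823819e-01 1.00500651e-01 4.27227323e-04] [ 7.34369650e-01 -2.27067419e-01 -2.96119531e-04] [ 4.74807095e-01 -1.24672771e-01 -1.91452987e-04]
sb [0.56300142 0.00750532 0.01240295]
sb [5.58977574e-01 8.28577567e-02 1.63672888e-04]
sb [ 0.54476867 -0.18089486  0.00157456]
[[ 0  2  2  5 -4  7 -3  1 -2 -4  1  4  0 10  0 -1 -1  9 -1 -3  0  5 -2  5 -2  3  0  5]
 [ 1  2  1  0  5 82 76 79 -4 -3 -4  5 -1  8  1  2  2  1 -6  5  5  0  3  7 -1  1 -1  0]
 [ 0 -2  1 -2 -2 86 -2 -1 71 80 81  9  5  1  4  7  2  2  0  3  1  7  0 -1  6 -3  3 -5]
 [-3  3  3  3  5 91 82 74  2 69 15 71 79 83 12 12 39 40 41  4  5  0  1  4 -2  3  3  3]
 [-1  3  2  4 82  3 77 73 76 67 62 72 73 69 75 18 35 44 39 36 39 36  0  5 -2 -1  2  1]
 [ 1  5  0 -2 83 79  3  1 64 68 74 75 74 81 70 80 78 11 24 39 95 34 38 38 44  7  0  5]
 [ 0 -3  0  2 -1  0 71 79 76 66 69 71 69 72 79 78 85 81 83 91 94 25 34 40 39 38 -2  0]
 [-4  5  0 -2  3  3  2  3 13 71 81 82 72 73 71 78 78 80 85 89 98 88 10 15 23 10  5  6]
 [ 0  1  1 
[... 1551 characters left out ...]
-4]
 [ 1  3 15 17  8 15  8  9  8 12 41 39 43 42 33 40 36  6 13 14  1 -4  2  3  0  1  3  0]
 [-3  2  9 11  9 15  9 12 11  6 43 39 39 42 40 40 40 11 13 11  1  1 -2  1  5  1  3  4]
 [-5  5 -5 10 15  7 13  2  6 11 31 40 35 40 37 39 44  8 10  0  4 -3  3 -3  6  1  0  3]
 [ 1  4 -6  0  2 -3 10  9  9  8 11  8 14 29 38 36  8 13 10 -4  2 -4  5  2  6 -3  5  0]
 [ 5  4  2  0  5  2 -1 -3  4 12 11 12 14  9 11 14  7 11 10  6 -5  0 -2  4  0 -3  3  0]
 [ 1  3 -2  0 -2  2  5  4  0  4  1  2  9 13 14 12 14 13  1  1  5  2 -1  0  8  2  2  8]
 [ 0  1  0  4 -1  6 -3  3  2  2  4 -3  0  1  0  9  6 11  0  0  5  2  1 -2  6  0  2 -1]
 [ 3  0  3  2  4  2  3  6 -5  0 -2  0  2  3  2  6 -1  1  3 -4  0  2  3  5  0  2  1  4]]
```

View pics/c1.png

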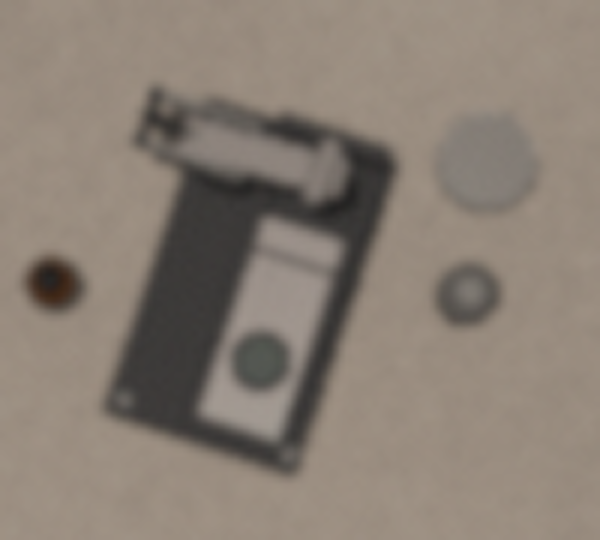

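View pics/c2.png

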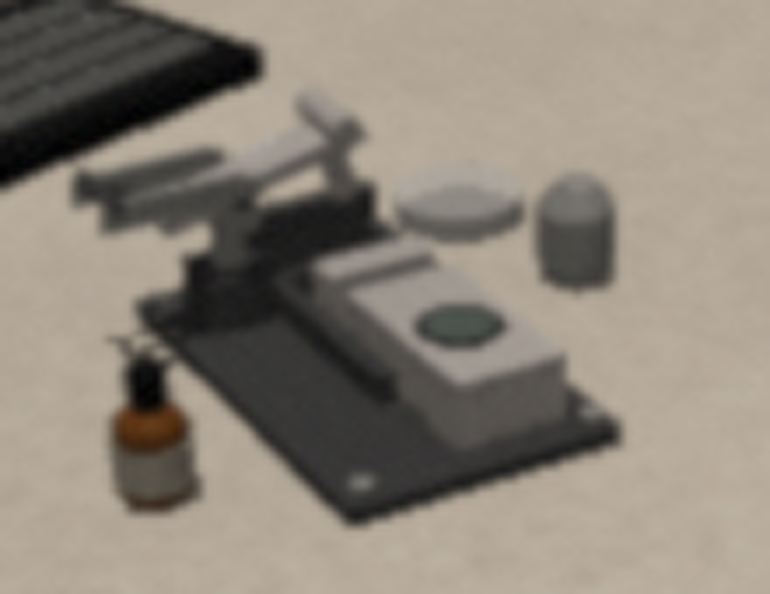

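The crop confirms it: a small dock with a cassette in its channel mouth. The yaw is about 15–20°, the catch arm is at the upper end, the dish and objective are to the right, and the oil is to the left. Next I'll fit the dock pose.

```bash
cat > fit.py <<'E'
from h import *
from scipy.optimize import minimize, least_squares
def D2W(q,P):
    c,s=np.cos(q[2]),np.sin(q[2]);P=np.atleast_2d(P).astype(float)
    return np.c_[q[0]+c*P[:,0]-s*P[:,1],q[1]+s*P[:,0]+c*P[:,1],P[:,2]]
E
python3 - <<'E'
from fit import *
a=np.load('pics/top0.npz');p=a['p'];W=cloud('top',a['d'])
s=np.load('pics/side0.npz');Ws=cloud('side',s['d'])
# corner-based init (plate top z=.01)
C=np.array([[242.7,193.5],[274,203.8],[291.2,151.7]]);M=np.array([[-.1,.072,.01],[-.1,-.037,.01],[.08,-.037,.01]])
r=least_squares(lambda q:(proj('top',D2W(q,M))-C).ravel(),[.55,0,0]);print('top corners',r.x,r.fun.round(2))
# side corners: from crop2
S=np.array([[355/7+185,518/6.6+150],[620/7+185,432/6.6+150]])
r2=least_squares(lambda q:(proj('side',D2W(q,M[:2]))-S).ravel(),r.x);print('side corners',r2.x,r2.fun.round(2))
# edge fit top: maximise dark inside vs outside on 3 free edges, gray supersampled
def edgescore(q,n,img,sg):
    g=cv2.GaussianBlur(img.astype(np.float32).mean(2),(0,0),sg)
    tot=0
    segs=[((-.098,.068),(-.098,-.033),(-1,0)),((-.095,-.037),(.075,-.037),(0,-1)),((-.095,.072),(.02,.072),(0,1))]
    for A,B,nn in segs:
        A=np.array(A);B=np.array(B)
        if nn[0]: A[0]=B[0]=-.1
        t=np.linspace(0,1,60)[:,None];L=A+(B-A)*t
        for e in(.003,):
            I=proj(n,D2W(q,np.c_[L-e*np.array(nn),np.full(60,.01)]));O=proj(n,D2W(q,np.c_[L+e*np.array(nn),np.full(60,.01)]))
            f=lambda P:cv2.remap(g,P[:,0].astype(np.float32)[None],P[:,1].astype(np.float32)[None],cv2.INTER_CUBIC)
            tot+=(f(O)-f(I)).mean()
    return -tot
for n,im in(('top',p),('side',s['p'])):
    b=minimize(lambda q:edgescore(q*[1,1,4],n,im,.5),r.x/[1,1,4],method='Nelder-Mead',options=dict(initial_simplex=r.x/[1,1,4]+np.array([[0,0,0],[.004,0,0],[0,.004,0],[0,0,.008]])));print(n,b.x*[1,1,4],b.fun)
# cassette top pts in dock frame
q=r.x;c_,s_=np.cos(q[2]),np.sin(q[2])
for nm,w in(('top',W),('side',Ws)):
    X=w.reshape(-1,3);d=X[:,:2]-q[:2];D=np.c_[d@[c_,s_],d@[-s_,c_],X[:,2]]
    m=(D[:,0]>-.13)&(D[:,0]<.025)&(abs(D[:,1])<.035)&(D[:,2]>.031)&(D[:,2]<.05);K=D[m]
    print(nm,m.sum(),np.percentile(K[:,0],[0,1,3,97,99,100])*1000,np.percentile(K[:,1],[0,1,3,97,99,100])*1000,np.median(K[:,2]), cv2.minAreaRect((K[:,:2]*1000).astype(np.float32)))
    m=(abs(D[:,0]-.048)<.03)&(D[:,1]>-.03)&(D[:,1]<.1)&(D[:,2]>.06);K=D[m]
    for y in np.arange(-.03,.1,.01):
        k=K[(K[:,1]>=y)&(K[:,1]<y+.01)]
        if len(k)>3:print(round(y*1000),len(k),k[:,0].mean().round(4)*1000,(np.percentile(k[:,2],[10,50,90])*1000).round(1))
E
```

```text
top corners [ 0.60074483 -0.03895536 -0.32820056] [-0.7   0.11  0.33  0.39  0.38 -0.52]
side corners [ 0.59799135 -0.03254949 -0.30482044] [-0.29  0.3   0.31 -0.39]
top [ 0.60128013 -0.03768927 -0.3328265 ] -148.93246459960938
side [ 0.59424563 -0.03141953 -0.33739708] -192.59739685058594
top 433 [-84.1049114  -83.30073006 -81.17931293  22.12496745  23.79681987
  24.99181574] [-20.99340111 -20.65849639 -19.69552842  21.22728572  22.1445908
  22.33301851] 0.038960848881451605 ((-29.623321533203125, 0.7082633972167969), (42.89208221435547, 109.08358764648438), 89.72522735595703)
-10 31 48.599999999999994 [84.1 90.2 96.3]
0 29 48.800000000000004 [84.5 92.1 95.2]
10 23 49.099999999999994 [77.  81.4 84. ]
20 22 48.7 [74.4 78.1 82.3]
30 25 49.4 [71.3 75.1 80.5]
40 35 49.5 [70.5 73.8 81.7]
50 34 49.6 [66.8 72.6 82.4]
60 32 50.1 [65.2 71.7 81.1]
70 27 50.2 [64.9 72.7 80.3]
80 24 50.3 [71.3 79.3 82.6]
90 27 49.7 [75.5 82.9 86.8]
side 467 [-87.68079681 -87.00462334 -86.16080578  18.54666671  21.89378652
  24.56009143] [-22.18503905 -20.65297339 -19.89796875  23.302735    23.67522336
  24.46043505] 0.03926145033308813 ((-31.557636260986328, 1.1345748901367188), (112.343994140625, 46.51729965209961), 0.20528966188430786)
-10 25 42.1 [63.9 79.4 93.6]
0 59 44.5 [73.7 87.6 93.5]
10 25 43.9 [73.9 79.7 81.9]
20 24 44.0 [71.  78.  79.9]
30 24 42.5 [69.2 76.4 78.3]
40 46 44.0 [64.  74.3 79.7]
50 45 44.2 [64.  73.7 80.6]
60 44 47.1 [65.8 74.7 80.5]
70 35 44.8 [66.8 75.6 80.1]
80 36 42.8 [71.5 78.  80.5]
90 44 45.199999999999996 [70.9 79.  82.9]
```

```bash
cat > go.py <<'E'
from fit import *
from workcell import get_obs
from scipy.spatial.transform import Rotation as R
Q=np.array([.599,-.0355,-.331])
def st():
    o=get_obs();m=R.from_quat(o['tool_rot']).as_matrix();return o,m
def plan(dx,dy,z,q=Q):   # dock target mm for TCP
    o,m=st();T=D2W(q,[[dx/1e3,dy/1e3,z/1e3]])[0]
    sh=m.T@(T-o['eef_pos'])*100
    th=np.degrees(np.arctan2(m[1,0],m[0,0]));roll=-(np.degrees(q[2])-th); roll=(roll+90)%180-90
    print('t',round(o['clock'],2),'target',T.round(4),'shift cm',sh.round(2),'roll',round(roll,2),'toolz',m[:,2].round(3))
def cur(q=Q):
    o,m=st();d=o['eef_pos']-[q[0],q[1],0];c,s=np.cos(q[2]),np.sin(q[2]);f=o['ft_force']
    print('t',round(o['clock'],2),'dock mm',(np.array([c*d[0]+s*d[1],-s*d[0]+c*d[1],d[2]])*1e3).round(2),'Fdock',np.array([c*f[0]+s*f[1],-s*f[0]+c*f[1],f[2]]).round(2),'w',o['grip_width'].round(4))
E
python3 -c "
from go import *
plan(-125,0,200);cur()
a=np.load('pics/top0.npz');W=cloud('top',a['d']);print(np.percentile(W[215:305,270:345,2],[99,99.9]))"
```

```text
t 0.1 target [0.4808 0.0051 0.2   ] shift cm [-37.06 -46.32   4.52] roll -54.89 toolz [-0.001  0.002 -1.   ]Traceback (most recent call last):
  File "<string>", line 3, in <module>
    plan(-125,0,200);cur()
                     ~~~^^
  File "go.py", line 14, in cur
    print('t',round(o['clock'],2),'dock mm',(np.array([c*d[0]+s*d[1],-s*d[0]+c*d[1],d[2]])*1e3).round(2),'Fdock',np.array([c*f[0]+s*f[1],-s*f[0]+c*f[1],f[2]]).round(2),'w',o['grip_width'].round(4))
                                                                                                                                                                            ^^^^^^^^^^^^^^^^^^^^^
AttributeError: 'float' object has no attribute 'round'
```

```bash
sed -i "s/o\['grip_width'\].round(4)/round(o['grip_width'],4)/" go.py
python3 -m inch '[[[0,-2,-2.5,0,-5],[0,-5.5,-6.9,0,-15],[0,-9.2,-11.5,0,-25],[0,-12.9,-16.1,0,-35],[0,-16.6,-20.7,0,-45]]]'
python3 -c "
from go import *
plan(-125,0,200);cur()
a=np.load('pics/top0.npz');W=cloud('top',a['d']);print(np.percentile(W[215:305,270:345,2],[99,99.9]))"
```

```text
clock: 0.72
eef_pos: [0.2921, -0.261, 0.2446]
tool_rot: [0.969, -0.247, -0.001, -0.001]
ft_force: [1.4, 0.3, 0.2]
grip_width: -0.0
t 0.72 target [0.4808 0.0051 0.2   ] shift cm [  3.85 -32.39   4.5 ] roll -9.6 toolz [-0.001  0.002 -1.   ]
t 0.72 dock mm [-216.91 -313.02  244.57] Fdock [1.22 0.7  0.17] w -0.0
[0.11331553 1.39698431]
```

```bash

python3 -m inch '[[[0,0.7,-6,0,-3],[0,1.4,-12,0,-6],[0,2.1,-18,1.5,-9.6],[0,2.9,-24,3,-9.6],[0,3.6,-30,4.5,-9.6]]]'
python3 -c "
from go import *
plan(-125,0,80);cur()"
```

```text
clock: 1.35
eef_pos: [0.4679, -0.0128, 0.1994]
tool_rot: [0.986, -0.165, -0.0, -0.001]
ft_force: [1.1, -0.8, 0.2]
grip_width: -0.0001
t 1.35 target [0.4808 0.0051 0.08  ] shift cm [ 0.64 -2.1  11.94] roll 0.02 toolz [-0.     0.002 -1.   ]
t 1.35 dock mm [-131.32  -21.16  199.36] Fdock [ 1.3  -0.43  0.15] w -0.0001
```

```bash

python3 -m inch '[[[0,0.6,-2.1,3,0],[0,0.6,-2.1,7,0],[0,0.6,-2.1,11,0],[0,0.6,-2.1,12,0],[0,0.6,-2.1,12,0]]]'
python3 - <<'E'
from go import *
cur()
p,d=optics.camera('side');np.savez('pics/side1.npz',p=p,d=d)
o,m=st()
for k in(.014,):
  tip=o['eef_pos']+m[:,2]*k;u=proj('side',tip)[0];print('tip',tip,u)
x,y=int(u[0]),int(u[1]);x0,y0=x-60,y-50
t=cv2.resize(p[y0:y0+90,x0:x0+120],None,fx=6.6,fy=6.6,interpolation=cv2.INTER_CUBIC)
cv2.circle(t,tuple(int(v) for v in ((u-[x0,y0]+.5)*6.6)),3,(255,0,0),-1)
cv2.imwrite('pics/s1.png',t[:,:,::-1])
E
```

```text
clock: 1.98
eef_pos: [0.4801, 0.0052, 0.0793]
tool_rot: [0.986, -0.165, -0.001, -0.001]
ft_force: [-0.1, -0.4, 0.7]
grip_width: 0.0
t 1.98 dock mm [-125.66   -0.15   79.29] Fdock [-0.02 -0.39  0.67] w 0.0
tip [0.4810838  0.00516439 0.06629231] [266.37517781 203.67010592]
```

View pics/s1.png

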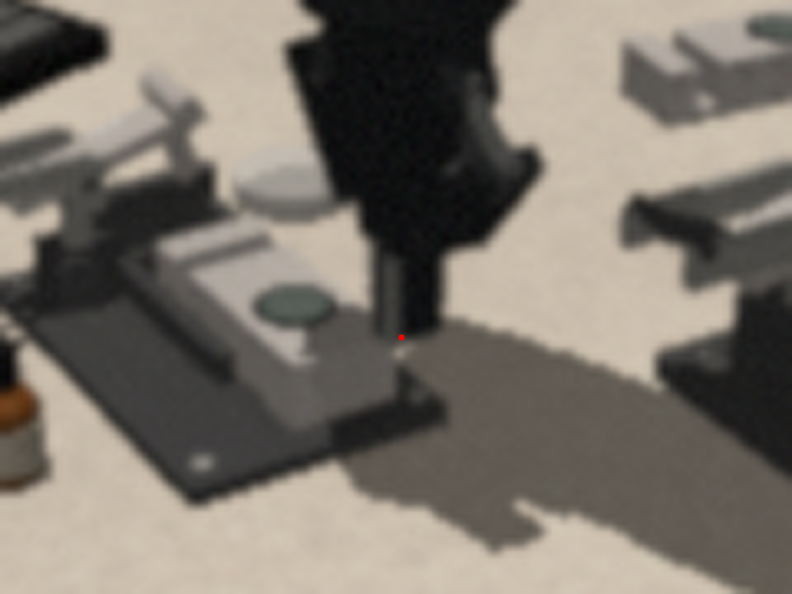

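The tips are where the model says: the red dot at (400,337) is on the finger ends. The path down to the plate behind the cassette is clear.

```bash

python3 -m inch '[[[0,0,0,2,0],[0,0,0,4,0],[0,0,0,4.5,0],[0,0,0,4.5,0],[0,0,0,4.5,0]]]' >/dev/null
python3 -c "
from go import *
cur()"
python3 -m inch '[[[0,0.4,0,0,0],[0,0.8,0,0,0],[0,1.2,0,0,0],[0,1.6,0,0,0],[0,2,0,0,0]]]' >/dev/null
python3 -c "
from go import *
cur();plan(-65,0,34.5)"
```

```text
t 2.65 dock mm [-123.73    0.52   36.48] Fdock [ 0.09  0.31 -0.11] w -0.0001
t 3.27 dock mm [-103.46    0.49   36.42] Fdock [0.3  0.52 0.39] w -0.0001
t 3.27 target [ 0.5375 -0.0144  0.0345] shift cm [3.85 0.05 0.2 ] roll -0.01 toolz [ 0.003  0.002 -1.   ]
```

```bash

for i in 1; do
python3 -m inch '[[[0,0.2,0,0,0],[0,0.4,0,0,0],[0,0.6,0,0,0],[0,0.8,0,0,0],[0,1,0,0,0]]]' >/dev/null
python3 -c "
from go import *
cur()"; done
python3 -m inch '[[[0,0.2,0,0,0],[0,0.4,0,0,0],[0,0.6,0,0,0],[0,0.8,0,0,0],[0,1,0,0,0]]]' >/dev/null
python3 -c "
from go import *
cur()"
```

```text
t 3.9 dock mm [-96.06   0.37  36.19] Fdock [-7.17 -0.94  6.09] w 0.0
t 4.53 dock mm [-88.09   0.24  36.08] Fdock [-6.84 -0.84  5.66] w -0.0001
```

```bash
python3 - <<'E'
from go import *
cur()
p,d=optics.camera('side');np.savez('pics/side2.npz',p=p,d=d)
o,m=st()
u=proj('side',o['eef_pos']+m[:,2]*.014)[0];print(u)
x,y=int(u[0]),int(u[1]);x0,y0=x-60,y-60
t=cv2.resize(p[y0:y0+90,x0:x0+120],None,fx=6.6,fy=6.6,interpolation=cv2.INTER_CUBIC)
cv2.imwrite('pics/s2.png',t[:,:,::-1])
E
```

```text
t 4.53 dock mm [-88.09   0.24  36.08] Fdock [-6.84 -0.84  5.66] w -0.0001
[258.09716341 212.71091304]
```

View pics/s2.png

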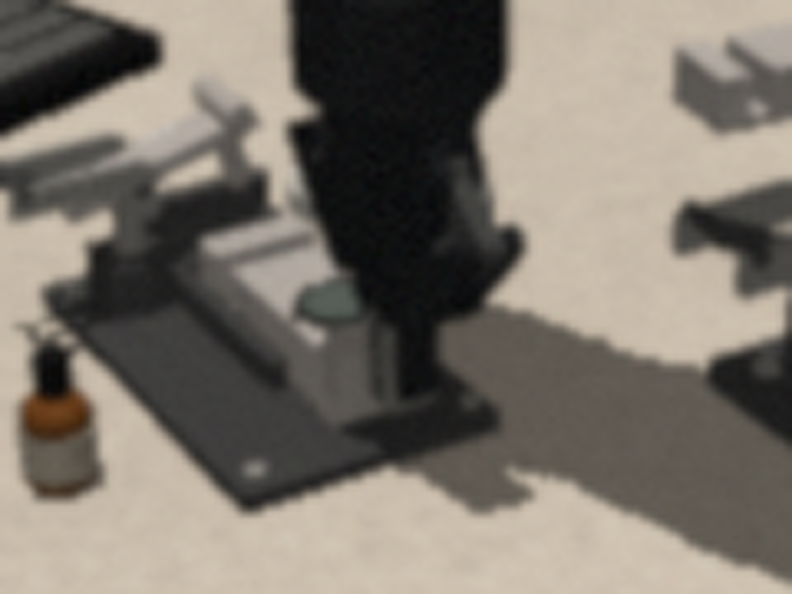

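The finger face is flat on the cassette's near end at about (385,370), and nothing else touches. Force has a downward component, so I'll ease up slightly as I push.

```bash

python3 -m inch '[[[0,0.2,0,-0.04,0],[0,0.4,0,-0.08,0],[0,0.6,0,-0.12,0],[0,0.8,0,-0.16,0],[0,1,0,-0.2,0]]]' >/dev/null
python3 -c "
from go import *
cur()"
python3 -m inch '[[[0,0.2,0,0,0],[0,0.4,0,0,0],[0,0.6,0,0,0],[0,0.7,0,0,0],[0,0.8,0,0,0]]]' >/dev/null
python3 -c "
from go import *
cur()"
```

```text
t 5.2 dock mm [-77.45   0.22  37.97] Fdock [-2.17 -0.93 -1.08] w -0.0001
t 5.83 dock mm [-69.62   0.19  37.94] Fdock [-4.35 -0.76  1.17] w -0.0
```

```bash

python3 -m inch '[[[0,0.2,0,-0.01,0],[0,0.4,0,-0.02,0],[0,0.6,0,-0.03,0],[0,0.7,0,-0.04,0],[0,0.8,0,-0.05,0]]]' >/dev/null
python3 - <<'E'
from go import *
cur()
p,d=optics.camera('top');np.savez('pics/top3.npz',p=p,d=d)
t=cv2.resize(p[125:215,225:325],None,fx=6,fy=6,interpolation=cv2.INTER_CUBIC)
cv2.imwrite('pics/c3.png',t[:,:,::-1])
p,d=optics.camera('side');np.savez('pics/side3.npz',p=p,d=d)
t=cv2.resize(p[140:230,185:295],None,fx=7,fy=6.6,interpolation=cv2.INTER_CUBIC)
cv2.imwrite('pics/s3.png',t[:,:,::-1])
E
```

```text
t 6.45 dock mm [-61.58   0.18  38.31] Fdock [-1.63 -0.21 -0.63] w -0.0003
```

View pics/s3.png

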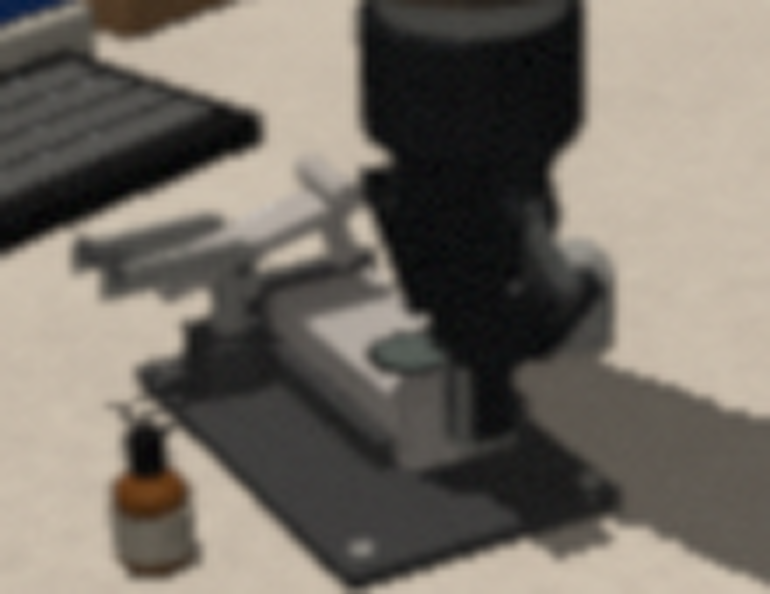

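View pics/c3.png

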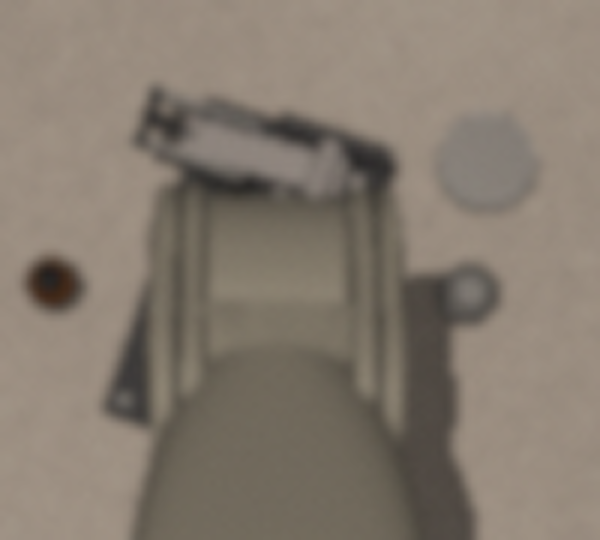

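The cassette is within about 10 mm of the end stop, and the gripper is clear of the catch. I'll go on in fine steps.

```bash

python3 -m inch '[[[0,0.1,0,0,0],[0,0.2,0,0,0],[0,0.3,0,0,0],[0,0.4,0,0,0],[0,0.5,0,0,0]]]' >/dev/null
python3 -c "
from go import *
cur()"
python3 -m inch '[[[0,0.05,0,0,0],[0,0.1,0,0,0],[0,0.15,0,0,0],[0,0.2,0,0,0],[0,0.25,0,0,0]]]' >/dev/null
python3 -c "
from go import *
cur()"
```

```text
t 7.17 dock mm [-56.43   0.23  38.38] Fdock [-1.98 -0.26 -0.02] w -0.0002
t 7.8 dock mm [-53.9    0.22  38.38] Fdock [-2.34 -0.24  0.04] w 0.0001
```

```bash

python3 -m inch '[[[0,0.03,0,0,0],[0,0.06,0,0,0],[0,0.1,0,0,0],[0,0.12,0,0,0],[0,0.15,0,0,0]]]' >/dev/null
python3 -c "
from go import *
cur()"
```

```text
t 8.43 dock mm [-52.43   0.26  38.4 ] Fdock [-2.42  0.18  0.16] w -0.0002
```

```bash

python3 -m inch '[[[0,0.02,0,0,0],[0,0.04,0,0,0],[0,0.06,0,0,0],[0,0.08,0,0,0],[0,0.1,0,0,0]]]' >/dev/null
python3 -c "
from go import *
cur()"
```

```text
t 9.05 dock mm [-51.45   0.24  38.38] Fdock [-2.77  0.06  0.12] w 0.0001
```

```bash

python3 -m inch '[[[0,0.02,0,0,0],[0,0.04,0,0,0],[0,0.06,0,0,0],[0,0.08,0,0,0],[0,0.1,0,0,0]]]' >/dev/null
python3 -c "
from go import *
cur()"
```

```text
t 9.68 dock mm [-50.49   0.23  38.37] Fdock [-3.46 -0.21  0.36] w 0.0
```

```bash

python3 -m inch '[[[0,0.02,0,0,0],[0,0.04,0,0,0],[0,0.06,0,0,0],[0,0.08,0,0,0],[0,0.1,0,0,0]]]' >/dev/null
python3 -c "
from go import *
cur()"
```

```text
t 10.3 dock mm [-50.39   0.2   38.32] Fdock [-6.36  0.21  3.98] w 0.0002
```

```bash

python3 -m inch '[[[0,0.02,0,0,0],[0,0.04,0,0,0],[0,0.06,0,0,0],[0,0.08,0,0,0],[0,0.1,0,0,0]]]' >/dev/null
python3 -c "
from go import *
cur()"
```

```text
t 10.93 dock mm [-50.4    0.22  38.32] Fdock [-6.84 -0.44  4.99] w 0.0
```

The cassette stopped dead at 6.8 N, so it is home. I'll back off and look.

```bash

python3 -m inch '[[[0,-0.3,0,0,0],[0,-1,0,0,0],[0,-2.5,0,0,0],[0,-4,0,-2,0],[0,-6,0,-7,0]]]' >/dev/null
python3 -m inch '[[[0,-2,0,-4,0],[0,-4,0,-8,0],[0,-7,0,-10,0],[0,-10,0,-10,0],[0,-13,0,-10,0]]]' >/dev/null
python3 - <<'E'
from go import *
cur()
p,d=optics.camera('top');np.savez('pics/top4.npz',p=p,d=d)
t=cv2.resize(p[125:215,225:325],None,fx=6,fy=6,interpolation=cv2.INTER_CUBIC)
cv2.imwrite('pics/c4.png',t[:,:,::-1])
W=cloud('top',d)
p,d=optics.camera('side');np.savez('pics/side4.npz',p=p,d=d)
t=cv2.resize(p[150:240,185:295],None,fx=7,fy=6.6,interpolation=cv2.INTER_CUBIC)
cv2.imwrite('pics/s4.png',t[:,:,::-1])
E
```

```text
t 12.18 dock mm [-240.01   -0.66  210.21] Fdock [-0.68 -0.23  0.26] w -0.0002
```

View pics/s4.png

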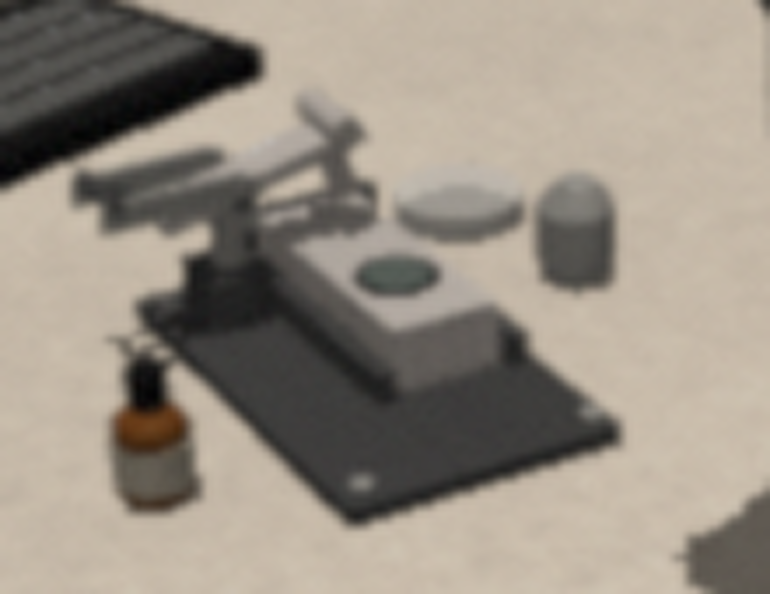

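View pics/c4.png

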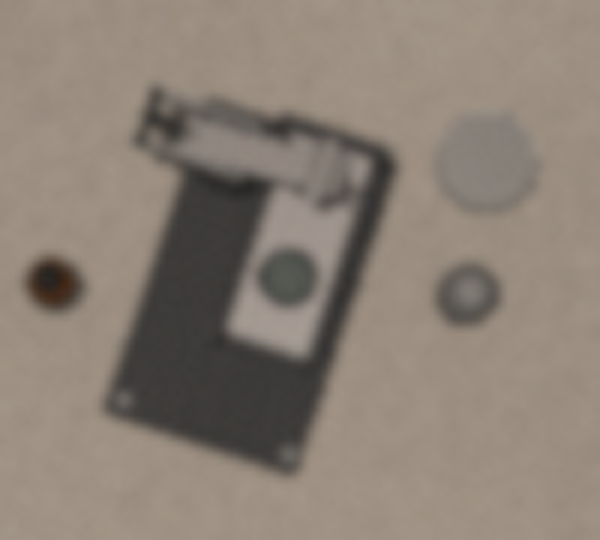

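The cassette now sits home: in the top view its near end, at (270,345), is just inside the wall ends, and in the side view the slot is under the catch. Nothing else has moved. Next I'll locate the thumb bar.

```bash
python3 - <<'E'
from go import *
a=np.load('pics/top4.npz');W=cloud('top',a['d']);s=np.load('pics/side4.npz');Ws=cloud('side',s['d'])
q=Q;c,sn=np.cos(q[2]),np.sin(q[2])
def dk(X):
    d=X[:,:2]-q[:2];return np.c_[d@[c,sn],d@[-sn,c],X[:,2]]*1e3
for nm,w in(('top',W),('side',Ws)):
    D=dk(w.reshape(-1,3))
    m=(D[:,0]>-60)&(D[:,0]<26)&(abs(D[:,1])<35)&(D[:,2]>31)&(D[:,2]<50);K=D[m]
    print(nm,'cass nearend',np.percentile(K[:,0],[.5,2]).round(1),'y',np.percentile(K[:,1],[1,99]).round(1),np.median(K[:,2]))
    m=(abs(D[:,0]-48)<35)&(abs(D[:,1])<30)&(D[:,2]>86)&(D[:,2]<110);K=D[m]
    print(len(K),'bar x',np.percentile(K[:,0],[2,50,98]).round(1),'y',np.percentile(K[:,1],[2,50,98]).round(1),'z',np.percentile(K[:,2],[25,50,75,90,97]).round(1))
t=cv2.resize(a['p'][138:168,262:302],None,fx=19,fy=19,interpolation=cv2.INTER_CUBIC)
for x in(32,64):
  for y in(-6,6):
    u=proj('top',D2W(Q,[[x/1e3,y/1e3,.092]]))[0];cv2.circle(t,tuple(int(v) for v in ((u-[262,138]+.5)*19)),4,(255,0,0),-1)
cv2.imwrite('pics/b4.png',t[:,:,::-1])
t=cv2.resize(s['p'][155:185,215:255],None,fx=19,fy=19,interpolation=cv2.INTER_CUBIC)
for z,col in((85,(255,0,0)),(92,(0,255,0)),(99,(0,0,255))):
 for x in(32,64):
    u=proj('side',D2W(Q,[[x/1e3,0,z/1e3]]))[0];cv2.circle(t,tuple(int(v) for v in ((u-[215,155]+.5)*19)),5,col,-1)
cv2.imwrite('pics/b5.png',t[:,:,::-1])
E
```

```text
top cass nearend [-35.8 -35.1] y [-23.5  19.3] 39.58449372471829
53 bar x [36.6 51.2 66.1] y [-10.5  -1.9  10.6] z [89.2 91.9 94.2 95.8 97.1]
side cass nearend [-38.5 -38. ] y [-23.7  20.8] 39.210599604464214
42 bar x [33.6 47.2 64.6] y [-11.3   1.    4.8] z [88.1 91.6 93.1 94.5 95.6]
```

View pics/b4.png

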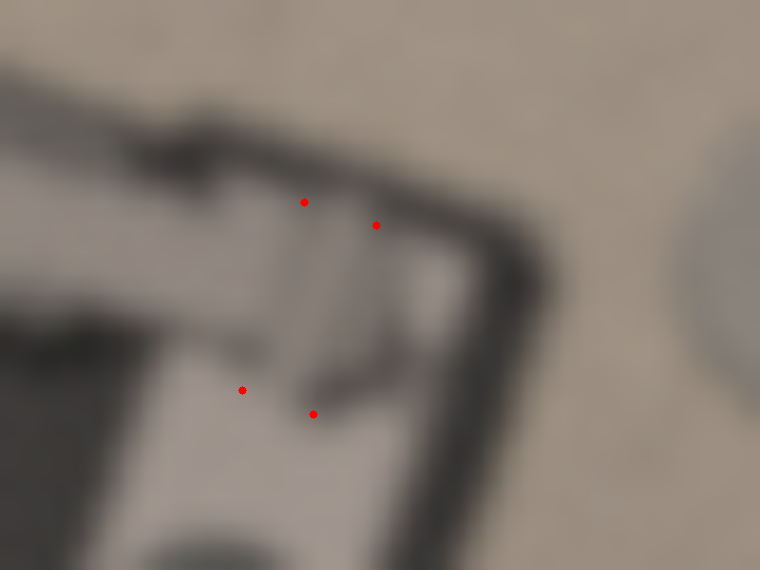

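View pics/b5.png

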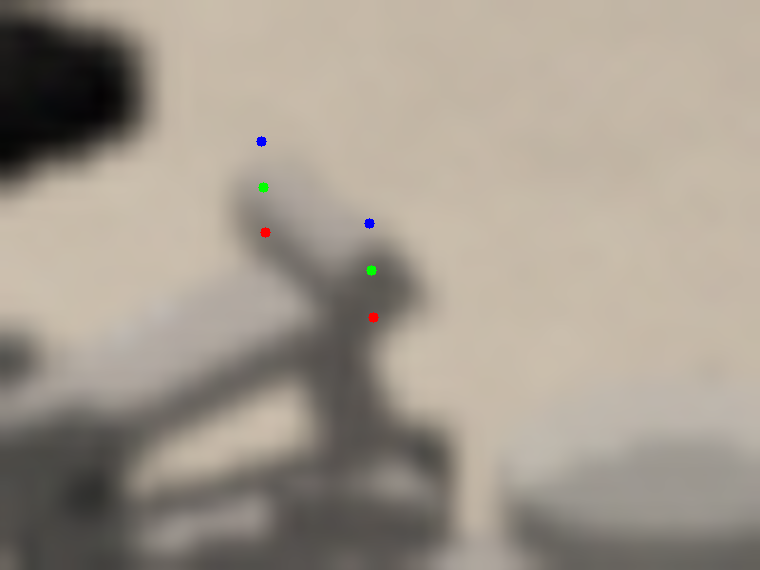

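Both views put the bar's centre near dock (50,-4) in my frame, with its top at about z = 95–97 mm (h ≈ 10–12). Those sizes agree with the 12 × 32 mm bar. I'll go above it.

```bash

python3 -m inch '[[[0,6,0.05,0,0],[0,12,0.1,0,0],[0,18,0.2,0,0],[0,23,0.3,0,0],[0,27,0.3,0,0]]]' >/dev/null
python3 -c "
from go import *
cur();plan(50,-4,130)"
```

```text
t 12.9 dock mm [ 31.04  -4.06 205.4 ] Fdock [-0.02 -0.05  0.59] w 0.0002
t 12.9 target [ 0.645  -0.0555  0.13  ] shift cm [1.99 0.   7.52] roll 0.07 toolz [-0.011  0.005 -1.   ]
```

```bash

python3 -m inch '[[[0,1.5,0,2,0],[0,1.9,0,4,0],[0,1.9,0,6,0],[0,1.9,0,7,0],[0,1.9,0,7.5,0]]]' >/dev/null
python3 - <<'E'
from go import *
cur();o,m=st();plan(50,-4,125)
p,d=optics.camera('side');np.savez('pics/side5.npz',p=p,d=d)
t=cv2.resize(p[120:200,190:290],None,fx=7,fy=7,interpolation=cv2.INTER_CUBIC)
u=proj('side',o['eef_pos']+m[:,2]*.014)[0];cv2.circle(t,tuple(int(v) for v in ((u-[190,120]+.5)*7)),3,(255,0,0),-1)
cv2.imwrite('pics/s5.png',t[:,:,::-1])
E
```

```text
t 13.53 dock mm [ 49.37  -4.13 129.61] Fdock [0.48 0.24 0.25] w 0.0
t 13.53 target [ 0.645  -0.0555  0.125 ] shift cm [ 0.07 -0.01  0.46] roll 0.06 toolz [-0.011  0.005 -1.   ]
```

View pics/s5.png

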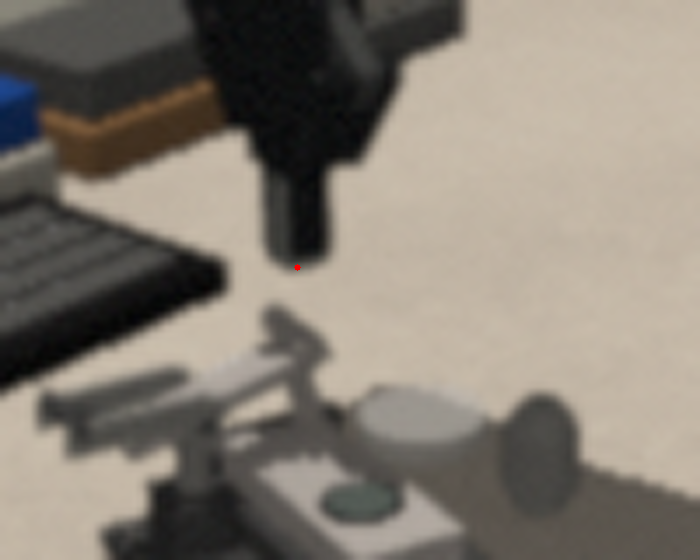

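The tip at (297,267) is straight above the bar's centre at (297,335). I'll descend in small steps.

```bash

python3 -m inch '[[[0,0,0,0.3,0],[0,0,0,0.6,0],[0,0,0,0.9,0],[0,0,0,1.2,0],[0,0,0,1.3,0]]]' >/dev/null
python3 -c "
from go import *
cur()"
python3 -m inch '[[[0,0,0,0.06,0],[0,0,0,0.12,0],[0,0,0,0.18,0],[0,0,0,0.24,0],[0,0,0,0.3,0]]]' >/dev/null
python3 -c "
from go import *
cur()"
```

```text
t 14.2 dock mm [ 48.88  -4.11 116.17] Fdock [-0.28  0.41  0.97] w 0.0001
t 14.82 dock mm [ 48.81  -4.1  113.13] Fdock [-0.29  0.83  0.26] w 0.0
```

```bash

python3 -m inch '[[[0,0,0,0.06,0],[0,0,0,0.12,0],[0,0,0,0.18,0],[0,0,0,0.24,0],[0,0,0,0.3,0]]]' >/dev/null
python3 -c "
from go import *
cur()"
```

```text
t 15.45 dock mm [ 48.81  -4.08 110.12] Fdock [ 0.27 -0.42  0.6 ] w 0.0001
```

```bash

python3 -m inch '[[[0,0,0,0.04,0],[0,0,0,0.08,0],[0,0,0,0.12,0],[0,0,0,0.16,0],[0,0,0,0.2,0]]]' >/dev/null
python3 -c "
from go import *
cur()"
```

```text
t 16.07 dock mm [ 48.78  -4.1  108.1 ] Fdock [0.11 0.05 1.04] w -0.0001
```

```bash

python3 -m inch '[[[0,0,0,0.04,0],[0,0,0,0.08,0],[0,0,0,0.12,0],[0,0,0,0.16,0],[0,0,0,0.2,0]]]' >/dev/null
python3 -c "
from go import *
cur()"
```

```text
t 16.7 dock mm [ 48.93  -4.11 106.86] Fdock [-1.89 -0.68  5.  ] w 0.0005
```

Contact at TCP z ≈ 107 mm means a bar top of about 93 mm (h ≈ 8). The centre should come near TCP z ≈ 86 mm.

```bash

python3 -m inch '[[[0,0,0,0.04,0],[0,0,0,0.08,0],[0,0,0,0.12,0],[0,0,0,0.16,0],[0,0,0,0.2,0]]]' >/dev/null
python3 -c "
from go import *
cur()"
```

```text
t 17.32 dock mm [ 48.94  -4.67 105.7 ] Fdock [-2.9  -2.2   6.61] w -0.0001
```

```bash

python3 -m inch '[[[0,0,0,0.06,0],[0,0,0,0.12,0],[0,0,0,0.18,0],[0,0,0,0.24,0],[0,0,0,0.3,0]]]' >/dev/null
python3 -c "
from go import *
cur()"
```

```text
t 17.95 dock mm [ 48.93  -5.73 103.48] Fdock [-2.42 -2.98  6.48] w -0.0002
```

```bash

python3 -m inch '[[[0,0,0,0.06,0],[0,0,0,0.12,0],[0,0,0,0.18,0],[0,0,0,0.24,0],[0,0,0,0.3,0]]]' >/dev/null
python3 -c "
from go import *
cur()"
```

```text
t 18.57 dock mm [ 48.86  -6.84 101.01] Fdock [-3.16 -2.69  5.51] w 0.0002
```

```bash

python3 -m inch '[[[0,0,0,0.06,0],[0,0,0,0.12,0],[0,0,0,0.18,0],[0,0,0,0.24,0],[0,0,0,0.3,0]]]' >/dev/null
python3 -c "
from go import *
cur()"
```

```text
t 19.2 dock mm [48.84 -7.92 98.18] Fdock [-1.48 -2.63  5.24] w -0.0
```

```bash

python3 -m inch '[[[0,0,0,0.06,0],[0,0,0,0.12,0],[0,0,0,0.18,0],[0,0,0,0.24,0],[0,0,0,0.3,0]]]' >/dev/null
python3 -c "
from go import *
cur()"
```

```text
t 19.82 dock mm [49.02 -8.06 95.15] Fdock [-0.16 -3.22  3.74] w 0.0
```

```bash

python3 -m inch '[[[0,0,0,0.06,0],[0,0,0,0.12,0],[0,0,0,0.18,0],[0,0,0,0.24,0],[0,0,0,0.3,0]]]' >/dev/null
python3 -c "
from go import *
cur()"
```

```text
t 20.45 dock mm [49.1  -7.92 92.05] Fdock [ 0.86 -1.66  2.39] w -0.0002
```

```bash

python3 -m inch '[[[0,0,0,0.06,0],[0,0,0,0.12,0],[0,0,0,0.18,0],[0,0,0,0.24,0],[0,0,0,0.3,0]]]' >/dev/null
python3 -c "
from go import *
cur()"
```

```text
t 21.07 dock mm [49.01 -7.81 88.9 ] Fdock [ 0.31 -1.53  1.92] w -0.0001
```

```bash

python3 -m inch '[[[0,0,0,0.02,0],[0,0,0,0.04,0],[0,0,0,0.06,0],[0,0,0,0.08,0],[0,0,0,0.1,0]]]' >/dev/null
python3 -c "
from go import *
cur()"
```

```text
t 21.7 dock mm [48.93 -7.76 87.8 ] Fdock [ 0.42 -0.03  0.83] w 0.0001
```

```bash

python3 -m inch '[[[0,0,0,0.02,0],[0,0,0,0.04,0],[0,0,0,0.06,0],[0,0,0,0.08,0],[0,0,0,0.1,0]]]' >/dev/null
python3 - <<'E'
from go import *
cur()
p,d=optics.camera('side');np.savez('pics/side6.npz',p=p,d=d)
t=cv2.resize(p[130:210,190:290],None,fx=7,fy=7,interpolation=cv2.INTER_CUBIC)
cv2.imwrite('pics/s6.png',t[:,:,::-1])
E
```

```text
t 22.32 dock mm [48.89 -7.73 86.76] Fdock [ 0.12 -0.3   1.22] w 0.0002
```

View pics/s6.png

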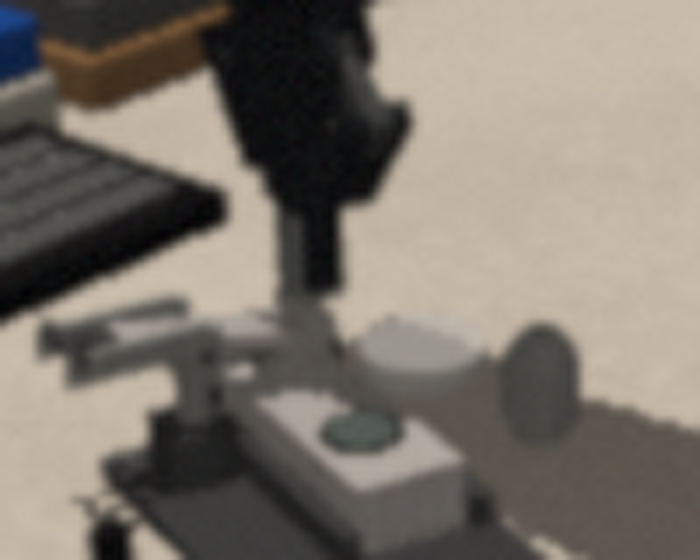

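The bar is still under the fingertips near (310,310), and the force is down to about 1 N, so it is close to the centre.

```bash

python3 -m inch '[[[0,0,0,0.02,0],[0,0,0,0.04,0],[0,0,0,0.06,0],[0,0,0,0.06,0],[0,0,0,0.06,0]]]' >/dev/null
python3 -c "
from go import *
cur()"
```

```text
t 23.0 dock mm [48.84 -7.67 86.12] Fdock [ 0.25 -1.25 -0.64] w -0.0002
```

```bash

python3 -m inch '[[[0,0,0,0.02,0],[0,0,0,0.04,0],[0,0,0,0.06,0],[0,0,0,0.06,0],[0,0,0,0.06,0]]]' >/dev/null
python3 - <<'E'
from go import *
cur()
p,d=optics.camera('side');np.savez('pics/side7.npz',p=p,d=d)
t=cv2.resize(p[155:195,210:260],None,fx=14,fy=14,interpolation=cv2.INTER_CUBIC)
a=np.load('pics/side6.npz')['p']
t2=cv2.resize(a[155:195,210:260],None,fx=14,fy=14,interpolation=cv2.INTER_CUBIC)
cv2.imwrite('pics/s7.png',cv2.resize(np.hstack([t2,t]),None,fx=.57,fy=.57)[:,:,::-1])
E
```

```text
t 23.62 dock mm [48.79 -7.68 85.48] Fdock [ 0.61  0.07 -0.72] w -0.0005
```

View pics/s7.png

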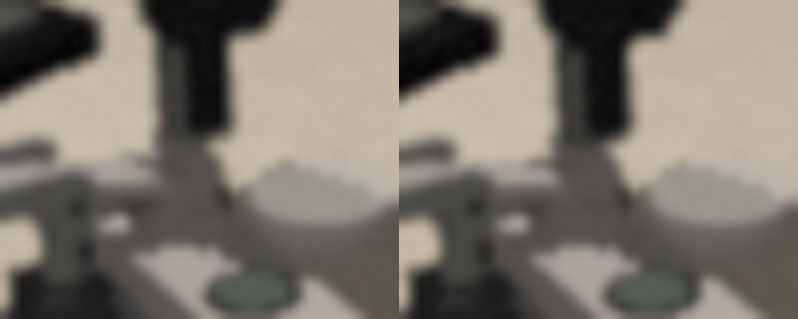

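```bash
python3 - <<'E'
from go import *
a=np.load('pics/side6.npz')['p'].astype(np.float32).mean(2);b=np.load('pics/side7.npz')['p'].astype(np.float32).mean(2)
for nm,(y0,y1,x0,x1) in dict(finger=(158,171,228,241),arm=(174,184,222,232),bar=(172,182,229,242),tail=(170,186,194,210),post=(182,195,212,222),cass=(186,200,226,255)).items():
    A=a[y0:y1,x0:x1];B=b[y0:y1,x0:x1];w=cv2.createHanningWindow((x1-x0,y1-y0),cv2.CV_32F)
    print(nm,cv2.phaseCorrelate(A,B,w),np.abs(A-B).mean())
d=np.abs(a-b)[150:200,190:260];t=cv2.resize(np.clip(d*8,0,255).astype(np.uint8),None,fx=10,fy=10,interpolation=0);cv2.imwrite('pics/d7.png',t)
E
```

```text
finger ((0.7968384253294456, 0.9201226450131506), 0.9847919495900472) 3.2938857
arm ((0.17472260169885345, -0.10693726863430619), 1.0340842854976655) 1.2814668
bar ((0.3480824786238861, 0.048668663504417786), 0.9276248534520467) 2.7804413
tail ((-0.061071703549231415, 0.030443033541982523), 1.0103216185234487) 0.3391475
post ((-0.06482527762742141, 0.45016421290316533), 0.961465220451355) 1.0384611
cass ((0.05092652215061122, 0.46348492605251046), 0.9997730506791009) 0.8407223
```

View pics/d7.png

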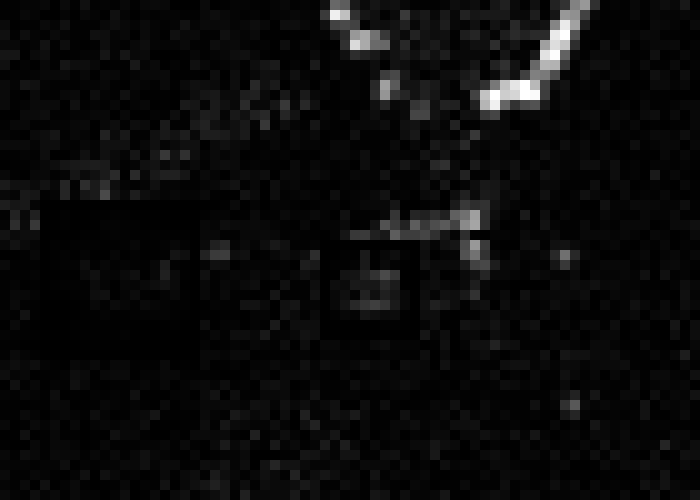

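Between these two pictures the finger went down 1.3 mm while the catch stood still and the force was about zero. So it had probably dropped over already. I'll lift straight up and check.

```bash

python3 -m inch '[[[0,0,0,-0.1,0],[0,0,0,-0.2,0],[0,0,0,-0.3,0],[0,0,0,-0.5,0],[0,0,0,-0.8,0]]]' >/dev/null
python3 - <<'E'
from go import *
cur()
p,d=optics.camera('side');np.savez('pics/side8.npz',p=p,d=d)
t=cv2.resize(p[130:210,190:290],None,fx=7,fy=7,interpolation=cv2.INTER_CUBIC)
cv2.imwrite('pics/s8.png',t[:,:,::-1])
E
```

```text
t 24.3 dock mm [48.99 -7.27 93.9 ] Fdock [-0.48  2.11  1.02] w -0.0001
```

View pics/s8.png

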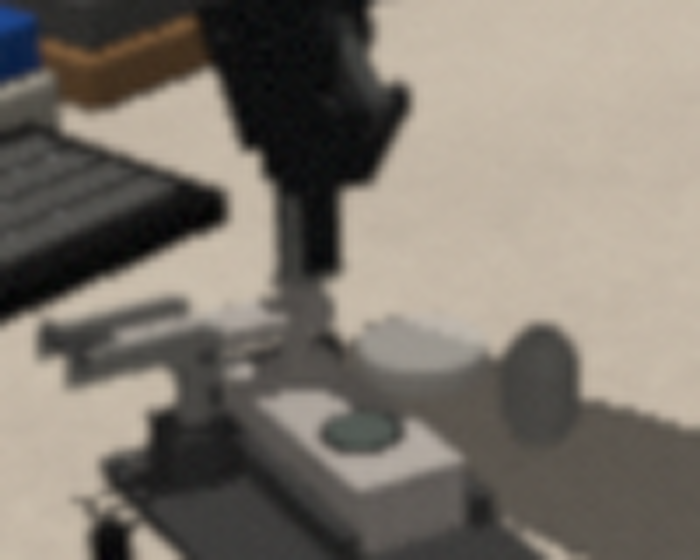

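The catch rose with the fingers (bar top now near (310,290)), so it had not gone over. I'm still in contact, so I'll press down again, further this time.

```bash

python3 -m inch '[[[0,0,0,0.15,0],[0,0,0,0.3,0],[0,0,0,0.45,0],[0,0,0,0.6,0],[0,0,0,0.7,0]]]' >/dev/null
python3 -c "
from go import *
cur()"
```

```text
t 24.98 dock mm [49.12 -7.26 87.06] Fdock [ 0.5  -1.61  0.26] w -0.0
```

```bash

python3 -m inch '[[[0,0,0,0.03,0],[0,0,0,0.06,0],[0,0,0,0.09,0],[0,0,0,0.12,0],[0,0,0,0.15,0]]]' >/dev/null
python3 -c "
from go import *
cur()"
```

```text
t 25.6 dock mm [49.08 -7.23 85.56] Fdock [ 0.35 -0.63 -0.06] w 0.0002
```

```bash

python3 -m inch '[[[0,0,0,0.02,0],[0,0,0,0.04,0],[0,0,0,0.06,0],[0,0,0,0.06,0],[0,0,0,0.06,0]]]' >/dev/null
python3 - <<'E'
from go import *
cur()
p,d=optics.camera('side');np.savez('pics/side9.npz',p=p,d=d)
t=cv2.resize(p[155:195,210:260],None,fx=14,fy=14,interpolation=cv2.INTER_CUBIC)
a=np.load('pics/side7.npz')['p']
t2=cv2.resize(a[155:195,210:260],None,fx=14,fy=14,interpolation=cv2.INTER_CUBIC)
cv2.imwrite('pics/s9.png',cv2.resize(np.hstack([t2,t]),None,fx=.57,fy=.57)[:,:,::-1])
E
```

```text
t 26.23 dock mm [49.07 -7.21 84.95] Fdock [-0.21 -0.44 -0.57] w -0.0001
```

View pics/s9.png

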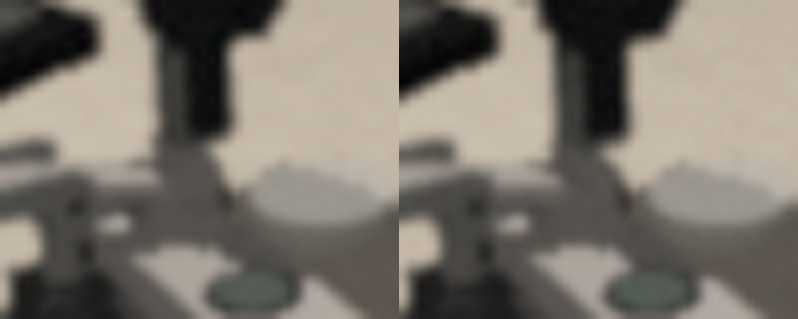

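The bar still follows under the fingertips in both frames. I'll keep going in half-millimetre steps.

```bash

python3 -m inch '[[[0,0,0,0.02,0],[0,0,0,0.04,0],[0,0,0,0.06,0],[0,0,0,0.06,0],[0,0,0,0.06,0]]]' >/dev/null
python3 - <<'E'
from go import *
cur()
p,d=optics.camera('side');np.savez('pics/side10.npz',p=p,d=d)
t=cv2.resize(p[155:195,210:260],None,fx=14,fy=14,interpolation=cv2.INTER_CUBIC)
a=np.load('pics/side9.npz')['p']
t2=cv2.resize(a[155:195,210:260],None,fx=14,fy=14,interpolation=cv2.INTER_CUBIC)
D=cv2.resize(np.clip(np.abs(p.astype(float)-a)[155:195,210:260]*8,0,255).astype(np.uint8),None,fx=14,fy=14,interpolation=0)
cv2.imwrite('pics/s10.png',cv2.resize(np.hstack([t,D]),None,fx=.57,fy=.57)[:,:,::-1])
E
```

```text
t 26.9 dock mm [49.06 -7.22 84.33] Fdock [ 0.85  0.23 -0.47] w -0.0001
```

View pics/s10.png

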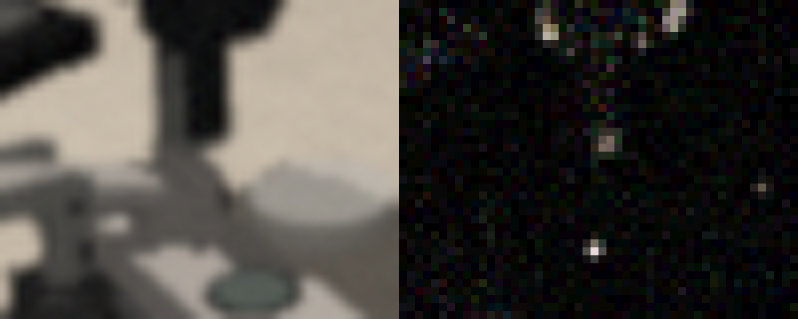

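```bash
python3 - <<'E'
from go import *
L=lambda k:np.load(f'pics/side{k}.npz')['p'].astype(float)
T=[]
for a,b in((7,9),(7,10),(6,10)):
    D=cv2.resize(np.clip(np.abs(L(a)-L(b))[155:195,190:250]*8,0,255).astype(np.uint8),None,fx=6,fy=6,interpolation=0);T.append(D)
T.append(cv2.resize(np.load('pics/side10.npz')['p'][155:195,190:250],None,fx=6,fy=6,interpolation=cv2.INTER_CUBIC))
cv2.imwrite('pics/d10.png',np.vstack([np.hstack(T[:2]),np.hstack(T[2:])])[:,:,::-1])
# tip vs depth of bar
E
```

```text
(no output)
```

View pics/d10.png

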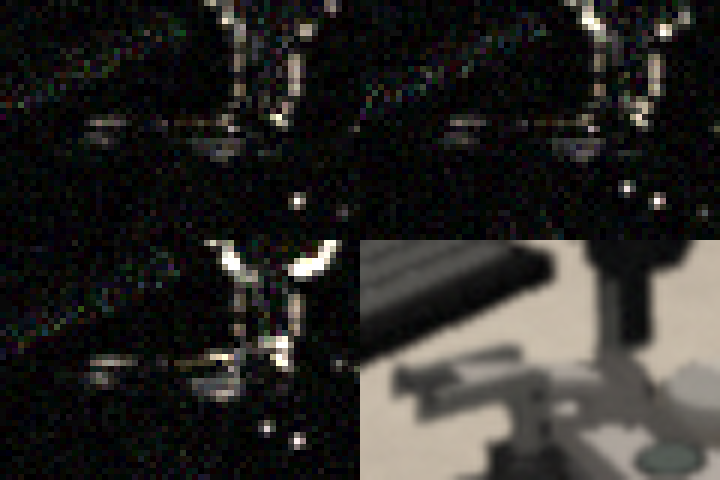

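From frame 9 to 10 the finger moved but the catch did not. It moved between frames 7 and 9, so it appears to have snapped over. I'll lift and check.

```bash

python3 -m inch '[[[0,0,0,-0.1,0],[0,0,0,-0.2,0],[0,0,0,-0.3,0],[0,0,0,-0.5,0],[0,0,0,-0.8,0]]]' >/dev/null
python3 - <<'E'
from go import *
cur()
p,d=optics.camera('side');np.savez('pics/side11.npz',p=p,d=d)
t=cv2.resize(p[140:200,190:265],None,fx=10,fy=10,interpolation=cv2.INTER_CUBIC)
cv2.imwrite('pics/s11.png',t[:,:,::-1])
E
```

```text
t 27.57 dock mm [49.14 -7.19 92.5 ] Fdock [0.48 0.04 0.16] w 0.0004
```

View pics/s11.png

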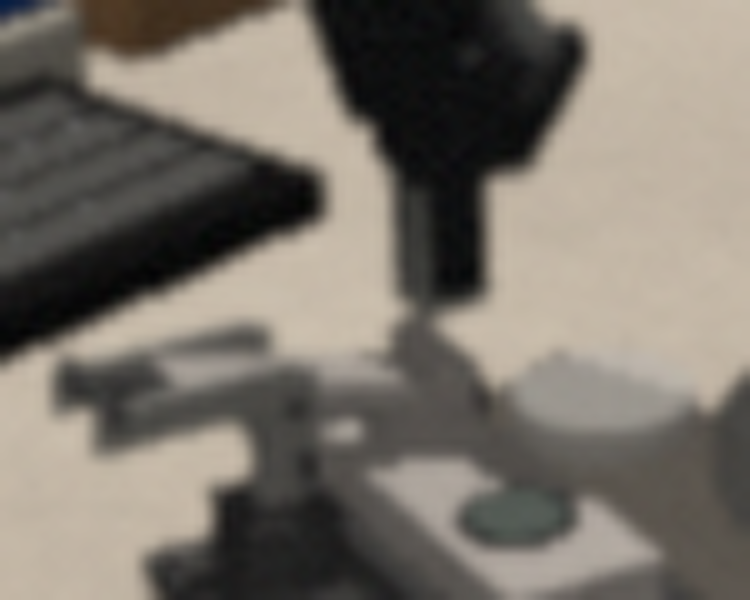

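The catch stayed down this time, with a gap between the fingertips at (440,300) and the bar at (435,345), and the force is zero. Next I'll retract and check from clear of it.

```bash

python3 -m inch '[[[0,0,0,-2,0],[0,0,0,-6,0],[0,0,0,-10,0],[0,-3,0,-12,0],[0,-8,0,-12,0]]]' >/dev/null
python3 -m inch '[[[0,-5,0,0,0],[0,-10,0,0,0],[0,-15,0,0,0],[0,-18,0,0,0],[0,-20,0,0,0]]]' >/dev/null
python3 - <<'E'
from go import *
cur()
p,d=optics.camera('side');np.savez('pics/side12.npz',p=p,d=d)
t=cv2.resize(p[145:235,185:295],None,fx=7,fy=6.6,interpolation=cv2.INTER_CUBIC)
cv2.imwrite('pics/s12.png',t[:,:,::-1]);W2=cloud('side',d)
p,d=optics.camera('top');np.savez('pics/top12.npz',p=p,d=d)
t=cv2.resize(p[125:215,225:325],None,fx=6,fy=6,interpolation=cv2.INTER_CUBIC)
cv2.imwrite('pics/c12.png',t[:,:,::-1])
q=Q;c,sn=np.cos(q[2]),np.sin(q[2])
for w in(W2,cloud('top',d)):
    X=w.reshape(-1,3);e=X[:,:2]-q[:2];D=np.c_[e@[c,sn],e@[-sn,c],X[:,2]]*1e3
    m=(abs(D[:,0]-49)<15)&(abs(D[:,1]+5)<8)&(D[:,2]>55)&(D[:,2]<120);print(m.sum(),np.percentile(D[m,2],[50,90,97]).round(1))
    m=(D[:,0]>-60)&(D[:,0]<26)&(abs(D[:,1])<35)&(D[:,2]>31)&(D[:,2]<50);print('near end',np.percentile(D[m,0],[.5,2]).round(1))
E
```

```text
t 28.88 dock mm [-229.36   -5.87  217.08] Fdock [ 0.26  1.13 -0.27] w -0.0
50 [66.6 70.4 70.8]
near end [-39.4 -38.4]
43 [69.3 71.5 71.8]
near end [-35.6 -34.9]
```

View pics/s12.png

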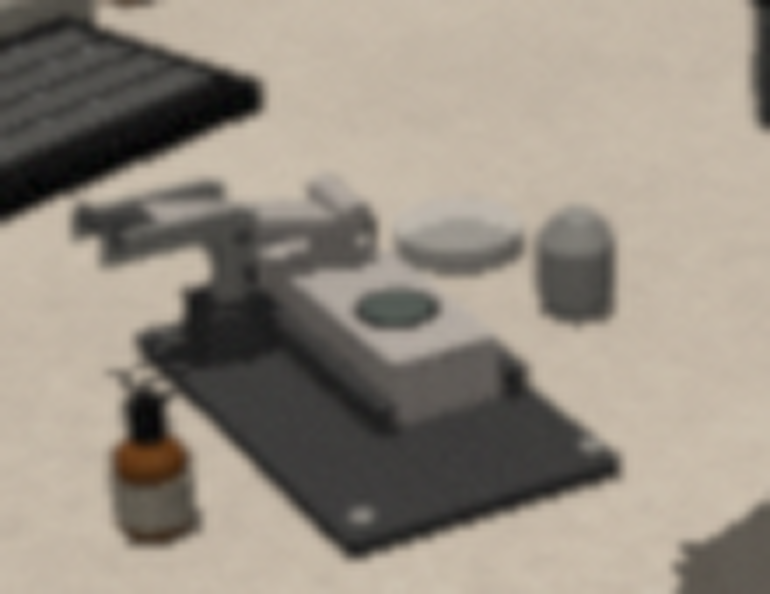

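View pics/c12.png

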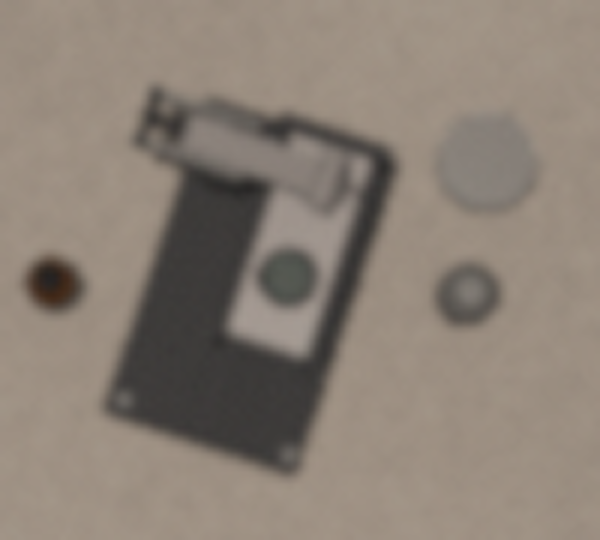

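Both views show the catch down and level, with its bar top at about 70 mm (from about 93 mm). The cassette's near end is unchanged to within 1 mm and the bystanders are in place. Handing in.

```bash
python3 -c "
from workcell import ticket;print(ticket.job_done())"
```

```text
the job is handed in; nothing more can be done
None
```

The cassette is fully home against the end stop and the catch is over its centre with the tooth down. I handed the job in at about 29 s, with the arm clear of everything.

- **Cassette:** I pushed it with closed fingers until it stopped dead, reading about 7 N along the push (8.5 N in all, about 9.4 N at most earlier). Its measured near end did not change by more than 1 mm after the catch was pressed. The side view puts that end at dock x of about -39 mm and the top view at about -36 mm, where -40 mm is fully home. The difference is probably camera calibration and my fit of the dock's position.
- **Catch:** The highest force I read on it was about 7.5 N. Forces were read at the end of each move only, not continuously.
    - **First press:** I lifted too soon, about 1–2 mm short, because the force had already fallen to nothing. The catch rose with the fingers.
    - **Second press:** I went about 1 mm deeper and the catch stayed down.
- **Last checks:** The thumb bar's top came down from about 93 mm to about 70–71 mm, which fits fully over with h of about 8–9 mm. I could not see the tooth in the slot directly; I judge it from the bar's height and the level catch. The objective, oil and dish look unmoved. I did not take a close look at the spare, the boxes or the screwdriver, but the arm never came near them at low height.

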